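# Start the roller mixer over its splash guard with the bent rod

## Robot

A 6-joint arm with a two-finger parallel gripper is mounted at the origin on the work surface. World frame = base frame: x ahead of the robot, y to its left, z up, the work surface at z = 0. Lengths are in mm, angles in rad, forces in N, time in s.
With the tool pointing down it reaches from about 425 to 925 mm from the base axis. Payload 12.5 kg.
Tool frame: the origin (TCP) lies at the very end of the fingers, on their centre line; the grasp point (between the pads) lies 19 mm behind it; z points along the fingers, y is the line along which they close (so a half turn about z gives the same grasp; the last joint's range is limited). The gripper opens to 85 mm and grips with 20 to 120 N. Pads are 22 mm wide; open, the fingers measure 114 mm over their backs; the gripper's body (76 mm by 85 mm) begins 54 mm behind the grasp point. The pads swing forward as they close: fully open they stand 13 mm farther back than shut.
Start: joints at [-1.213, 0.491, 1.559, -0, 1.092, -0.106], TCP at [279.619, -558.983, 201.127] pointing down, gripper open.
Joint ranges: [-3.1, 3.1], [-0.84, 2.19], [0.05, 2.79], [-1.13, 4.28], [0.06, 2.93], [-2.69, 2.69]. Speed limits (rad/s): [2.22, 2.22, 2.79, 3.14, 3.14, 3.14].

## Interface

Orientations are given as a 3x3 rotation matrix whose columns are the frame's x, y, z axes.
In Python, from workcell import * gives the robot as it stands. Calls block until the motion is done:
- move_ptp(position, orientation): joint-space move of the TCP to a pose.
- movel(position, speed=150, attitude=None, force_limit=None): straight line of the TCP; attitude=None keeps the orientation; speed is the mean speed in mm/s. With force_limit (N) it stops when the force on the tool has changed by that much, and returns True; else False.
- goto_joints(angles): joint-space move.
- move_gripper(opening): finger opening in mm; the grip force is fixed at half the most; returns when the fingers have stopped.
- pause(seconds).
- ik(position, orientation): joint angles nearest the present ones, or None.
- capture(name): name is "scene" or "top"; returns (picture, depth): 420x560x3 uint8, blue, green, red; 420x560 float32, mm along the optical axis (not along the pixel's ray), 0 where there is no reading.
- calibration(name): a dict with "intrinsics" (3x3 intrinsics, pixels), "extrinsics" (4x4, takes a point from world to camera coordinates). Camera axes: x right, y down, z forward; pixel columns grow to the right and rows downward; lengths in mm; the calibration is good to about 2 mm. A picture is of the moment at which its call begins. calibration takes no time and is no camera call.
A pose or a line that the arm cannot do raises MotionError and nothing moves.
- close_job(): hands the job in; it is judged then, once.
Readings, each from a call of its own:
- read_time_s(): time.
- read_q(): joint angles.
- read_qvel(): joint speeds.
- read_joint_efforts(): joint torques, N m.
- read_tool_pos(): TCP position.
- read_tool_rot(): TCP orientation.
- read_wrist_force(): force on the tool from outside, world axes, zero at the start.
- read_ft_torque(): the same for the moment, N m.
- read_finger_gap(): finger opening in mm.
- read_gripper_force(): force on a finger pad.
Only numpy, scipy, OpenCV 4.12 (cv2) and the standard library are available. Lean on these libraries where they do the work, as an engineer would, in place of code of your own. Each camera call takes 0.05 s, during which the arm holds its last target. There are 200 camera calls.

## Task

Take the bent rod from its rest, reach with it over the white splash guard of the tube roller mixer and, with the rod alone, draw the slide switch behind the guard all the way towards the guard to its end stop; keep pulling it against the stop with about 9 N (more than 5 N, less than 13 N) for about a second so that it latches, and at no time load it with more than 25 N. Then hang the rod back on its rest as it was and let go, leaving the switch fully home. Do not lean on the guard and leave the sample tubes and everything else on the bench in place.

Things in the scene. Friction and masses are not known exactly. Their poses are not given: they have to be found in the camera images.
- rod: Bent rod, 0.2 kg: black handle 120 x 20 x 24 mm (long, wide, high) with an 8 mm steel rod leaving its front end level, then bent square down. Origin at the handle's centre, where to grip it (20 mm across); centre of mass 10 mm ahead. x along the handle to the bend, z up as it hangs. The leg's axis is 130 mm ahead of the origin, in the midplane. Under load it can slip a little in the fingers.
- rod_tip (a point): Lowest point of the rod's down-going leg: 130 mm ahead of and 94 mm below the handle's centre. The leg is 8 mm thick with a round end.
- rest: Fixed rest: base plate 160 x 90 x 12 mm, two aluminium forks 12 mm thick, 52 mm before and behind its centre along x. Fork beds, 110 mm above the bench, carry the handle's underside near its ends; prongs rise to 129 mm, about 25 mm apart at the beds and flaring to 37 mm. 92 mm are free between the forks for the fingers. Origin at the centre of its underside, x along the rod to its bend, z up.
- rest_seat (a point): Where the handle's centre (the rod's origin) is when the rod hangs on the rest, 122 mm above the bench; axes as the rest's.
- mixer: Fixed white tube roller mixer, 280 mm square, steel deck 60 mm above the bench. On the robot's side a flat apron with the slide switch, fronted by the splash guard; then four grey rollers (tops 90 mm up; the first begins 125 mm beyond the guard's midplane) with tubes on them. Origin at its underside, 127 mm beyond the guard; x from the guard to the rollers, z up.
- guard: Upright white splash guard along the mixer's front edge: 6 mm thick, 280 mm wide, its top 135 mm above the bench and 75 mm above the deck. Origin at the middle of its foot, on the deck; axes as the mixer's.
- tab: Upright steel tab of the slide switch: plate 6 mm thick (mixer's x), 44 mm wide (y), 30 mm high; origin at its centre, 82 mm above the bench. Off, it stands 55 to 77 mm beyond the guard's midplane; it slides along the mixer's -x, about 2.5 N friction, no spring, to a hard stop 27 to 37 mm from it, not the same each time: feel for it. There 1 mm more adds about 5 N.
- tube0: Sample tube, 14 mm thick, 95 mm long, lying on the mixer's rollers; leave alone. Origin at its middle.
- tube1: A second such tube on the rollers; leave alone.
- pen_cup: Steel pen cup, 72 mm wide, 90 mm high; leave alone. Origin at the underside.
- gel: White bottle, 60 mm wide, 150 mm high; leave alone. Origin at the underside.
- jar: Small lidded jar, 52 mm wide, 60 mm high, in front of the mixer; leave alone. Origin at the underside.
- scanner: Handheld scanner on its foot, 160 mm high; leave alone. Origin at the underside.
- rack: Grey tube rack with capped tubes, 60 x 110 mm, 88 mm high; leave alone. Origin at the underside.
Mind the look-alikes: they are no part of the job. There is more than one size of the rod; the one meant has the size given above.

How it is judged (in metres and radians):
On the way, in this order (a step that is already met when the one before it is completed fails the run):
1. the rod is lifted clear of its rest (height (world z) of rod above 0.16 m and contact force between rod and rest below 0.1 N and x of tab in the frame of mixer above -0.08 m), for 0.1 s.
2. the rod pulls the switch against its end stop with 5 to 13 N for at least 0.7 s without a break (x of tab in the frame of mixer below -0.0865 m and contact force between rod and tab between 5 and 13 N), for 0.7 s.
At the end, for the whole second after the job is handed in: The switch is home: its tab's centre is less than 40.5 mm beyond the guard's midplane (the stop lies at 27 to 37 mm); the rod hangs at rest on its forks, the handle's centre within 20 mm of the seat, level within 0.12 rad, its bend pointing the rest's way, and is released (x of tab in the frame of mixer below -0.0865 m and distance between rod and rest_seat below 0.02 m and angle between rod's own z axis and vertical below 0.12 rad and angle between the x axis of rod and the x axis of rest, either way round below 0.15 rad and x of rod_tip in the frame of rest above 0.08 m and linear speed of rod below 0.02 m/s and angular speed of rod below 0.1 rad/s); the robot touches nothing.
It fails at once if the switch is loaded with more than 25 N (contact force between tab and anything else above 25 N).
It fails at once if the robot itself touches the switch (contact force between any of the fingers, the arm and tab above 0.3 N).
It fails at once if the guard is leaned on with more than 5 N (contact force between guard and anything else above 5 N).
It fails at once if a bystander is moved more than 20 mm (distance of any of tube0, tube1, pen_cup, gel, jar, scanner, rack from where it was at the start of the episode above 0.02 m).
It also fails if it takes over 59 s, if anything falls off the work surface, if the arm or the gripper's body presses on something with over 40 N, if the wrist force passes 120 N, or if a joint passes its speed limit or range.

## Working session

There is one attempt and no reset: what is moved stays moved. The work goes in short steps, each a Python script; the robot and the scene stay as the last script left them, time stands still between calls to the robot, and variables do not carry over. Pictures are saved under pics/ and viewed, at most 12 in all, crops included, and the job is handed in when it is done.

```bash
mkdir -p pics; python3 - <<'E'
from workcell import *
import cv2,numpy as np
for n in("scene","top"):
    p,d=capture(n);cv2.imwrite(f"pics/{n}0.png",p);np.save(f"{n}_d.npy",d)
    c=calibration(n);print(c["intrinsics"],c["extrinsics"])
print(read_time_s(),read_wrist_force())
E
```

```text
[[534.73953272   0.         290.44664035]
 [  0.         534.73953272 215.59710773]
 [  0.           0.           1.        ]] [[-3.46891572e-01  9.37904050e-01 -1.49319764e-03  1.10306761e+02]
 [ 6.23255076e-01  2.29325763e-01 -7.47638151e-01 -2.36961603e+02]
 [-7.00870421e-01 -2.60280017e-01 -6.64104635e-01  1.89218821e+03]
 [ 0.00000000e+00  0.00000000e+00  0.00000000e+00  1.00000000e+00]]
[[535.47962289   0.         283.63952177]
 [  0.         535.47962289 203.30911982]
 [  0.           0.           1.        ]] [[-1.30647823e-02 -9.99691774e-01 -2.11108425e-02  8.08919944e+01]
 [-9.91813586e-01  1.56380897e-02 -1.26733033e-01  4.90212037e+02]
 [ 1.27024104e-01  1.92822809e-02 -9.91712191e-01  1.67293337e+03]
 [ 0.00000000e+00  0.00000000e+00  0.00000000e+00  1.00000000e+00]]
0.1 [ 0.60412429 -0.26218507 -0.12653062]
```

View pics/scene0.png

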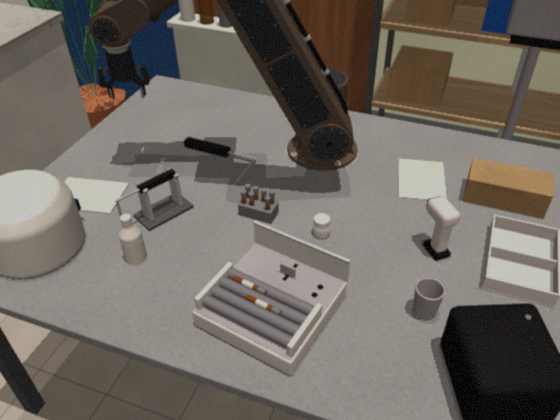

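View pics/top0.png

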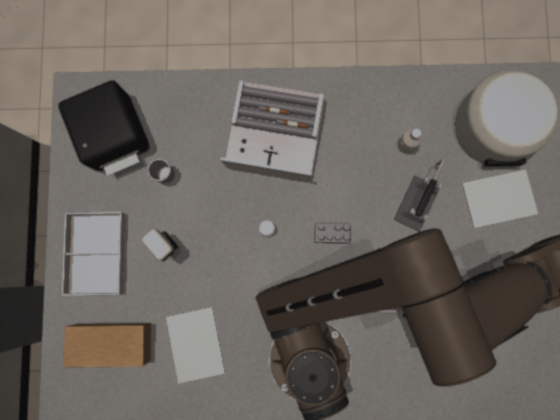

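Scene: rod on its rest at about (155,195) in scene and (428,195) in top; mixer at (270,300) and (275,130), its tab near (288,270) in scene. The long rod on the bench at (205,147) in scene is the decoy. I'll enlarge the rest and the mixer.

```bash
cat > h.py <<'E'
from workcell import *
import cv2,numpy as np
def pix2w(n,u,v,depth=None,z=None):
    c=calibration(n);K=c["intrinsics"];T=np.linalg.inv(c["extrinsics"])
    r=np.linalg.inv(K)@np.array([u,v,1.]);o=T[:3,3];w=T[:3,:3]@r
    s=depth if z is None else (z-o[2])/w[2]
    return o+s*w
def proj(n,P):
    c=calibration(n);p=c["extrinsics"][:3,:3]@np.asarray(P,float)+c["extrinsics"][:3,3];q=c["intrinsics"]@p
    return q[:2]/q[2]
def cloud(n,d):
    v,u=np.mgrid[:420,:560];c=calibration(n);T=np.linalg.inv(c["extrinsics"])
    r=np.stack([u,v,np.ones_like(u)],-1)@np.linalg.inv(c["intrinsics"]).T
    return (r*d[...,None])@T[:3,:3].T+T[:3,3]
def crop(p,u0,v0,w,h,s): 
    return cv2.resize(p[v0:v0+h,u0:u0+w],None,fx=s,fy=s,interpolation=cv2.INTER_CUBIC)
E
python3 - <<'E'
from h import *
p=cv2.imread("pics/top0.png");s=cv2.imread("pics/scene0.png")
cv2.imwrite("pics/c1.png",np.hstack([crop(p,392,152,60,84,7),crop(s,112,165,90,84*1,7)[:, :380]*1]))
cv2.imwrite("pics/c1.png",np.hstack([crop(p,394,152,56,84,7),crop(p,217,100,56,84,7)])) 
cv2.imwrite("pics/c1.png",crop(p,394,152,56,84,7))
cv2.imwrite("pics/c2.png",crop(p,216,76,114,110,5))
cv2.imwrite("pics/c3.png",crop(s,110,165,90,66,8))
E
```

```text
(no output)
```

View pics/c1.png

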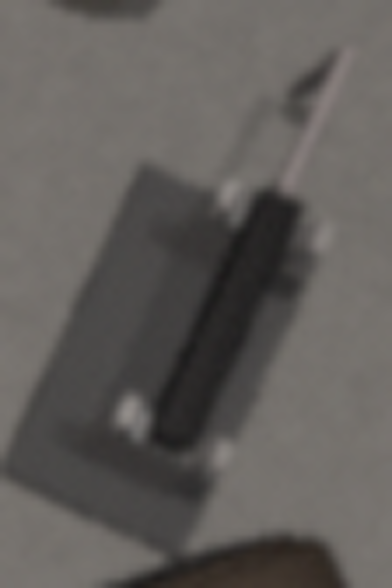

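View pics/c2.png

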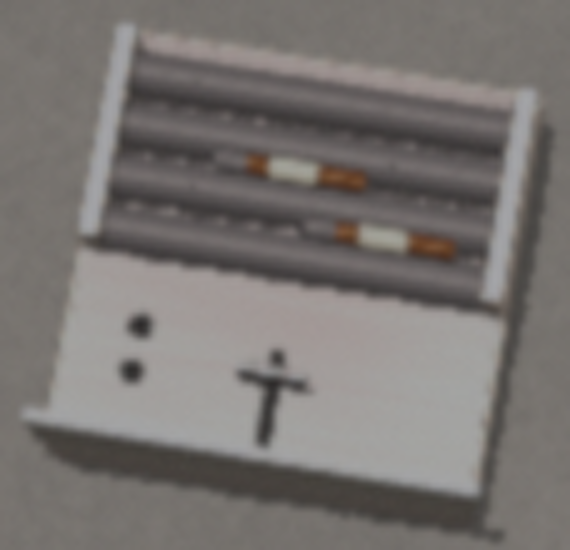

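View pics/c3.png

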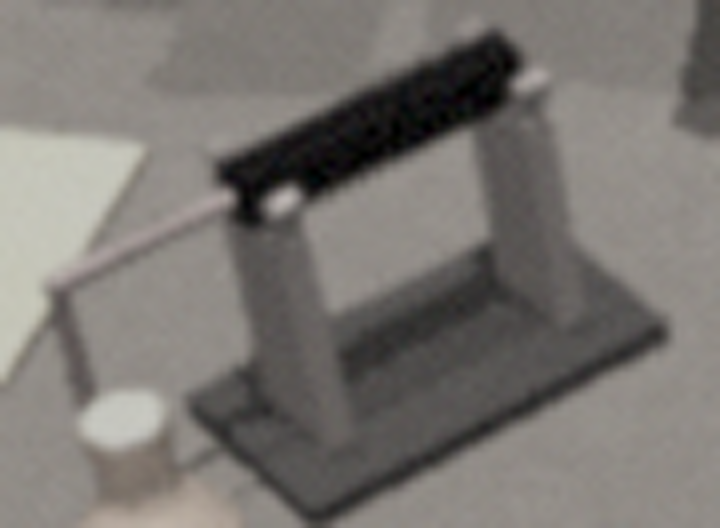

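```bash
python3 - <<'E'
from h import *
for n in("top","scene"):
    d=np.load(n+"_d.npy");P=cloud(n,d);p=cv2.imread(f"pics/{n}0.png").astype(int)
    if n=="top":
        c=lambda u,v:pix2w(n,394+u/7-.43,152+v/7-.43,z=134); m=lambda u,v,z:pix2w(n,216+u/5-.4,76+v/5-.4,z=z)
        print("handle ends",c(277,193),c(172,440),"bend",c(347,52))
        print("rest corners z12",[pix2w(n,394+u/7-.43,152+v/7-.43,z=12).round(1) for u,v in((147,165),(8,473),(178,552))])
        print("tab",m(238,374,97),m(312,390,97),"guard",m(22,410,135),m(480,492,135))
        ctr=pix2w(n,428,196,z=125);g0=pix2w(n,270,160,z=100);print("C",np.linalg.inv(calibration(n)["extrinsics"])[:3,3])
    else:
        s=lambda u,v,z:pix2w(n,110+u/8-.44,165+v/8-.44,z=z)
        print("S handle top ends",s(237,165,134),s(497,38,134),"bend top",s(58,282,126))
        print("S rest corners",[s(u,v,12).round(1) for u,v in((190,400),(315,512),(665,325))])
    def sel(c0,r,z0,z1):
        return (np.hypot(P[...,0]-c0[0],P[...,1]-c0[1])<r)&(P[...,2]>z0)&(P[...,2]<z1)&(d>0)
    h=sel(ctr,100,128,145)&(p.sum(2)<120);Q=P[h];print(n,"handle",h.sum(),cv2.minAreaRect(Q[:,:2].astype(np.float32)),Q.mean(0))
    g=sel(g0,220,118,150);Q=P[g];print("guard",g.sum(),cv2.minAreaRect(Q[:,:2].astype(np.float32)),Q.mean(0), np.percentile(Q[:,2],98))
    fl=sel(g0,90,55,66);print("deck z",np.median(P[fl][:,2])); 
    t=sel(g0,60,78,105);Q=P[t];print("tab",t.sum(),Q.mean(0) if len(Q) else 0, cv2.minAreaRect(Q[:,:2].astype(np.float32)) if len(Q)>3 else 0)
s=cv2.imread("pics/scene0.png");cv2.imwrite("pics/c4.png",crop(s,190,220,165,120,4.8))
E
```

```text
handle ends [ 544.09602838 -376.39970545  134.        ] [ 438.70576721 -327.01137058  134.        ] bend [ 604.92536721 -409.23275425  134.        ]
rest corners z12 [array([ 578.9, -349.5,   12. ]), array([ 437.3, -280.1,   12. ]), array([ 400.1, -355.7,   12. ])]
tab [649.52889169 133.83217139  97.        ] [638.58053017  88.0063632   97.        ] guard [620.83625589 262.89669524 135.        ] [565.68132835 -13.45383542 135.        ]
C [ 274.75293249   40.94311051 1722.9021735 ]
top handle 180 ((488.5270690917969, -351.16693115234375), (19.690893173217773, 113.62377166748047), 61.58071517944336) [ 493.12435163 -353.74970618  134.09195675]
guard 306 ((592.5287475585938, 126.08480072021484), (280.65521240234375, 9.816946983337402), 79.20377349853516) [591.28773459 122.64556164 133.5043611 ] 141.95990700233804
deck z 60.7350906174554
tab 97 [615.63462393 118.22316598  91.86968512] ((620.544677734375, 113.87322998046875), (101.1458969116211, 68.24372863769531), 78.8194808959961)
S handle top ends [ 540.59208483 -376.58564771  134.        ] [ 442.25674398 -327.60847649  134.        ] bend top [ 610.41756167 -406.2589419   126.        ]
S rest corners [array([ 544.6, -421.3,   12. ]), array([ 582.1, -344.1,   12. ]), array([ 444. , -273.9,   12. ])]
scene handle 154 ((495.7686767578125, -348.3194885253906), (22.111587524414062, 117.01819610595703), 64.61383819580078) [ 497.14072163 -349.22583645  131.96384525]
guard 648 ((594.05078125, 126.84611511230469), (279.9582824707031, 14.031866073608398), 79.02083587646484) [596.53297071 133.03235127 129.05620461] 137.26390008689646
deck z 59.99722622547654
tab 379 [611.2434351  118.24935527  91.20428427] ((623.6998901367188, 112.24113464355469), (109.67146301269531, 68.71968841552734), 79.45594024658203)
```

View pics/c4.png

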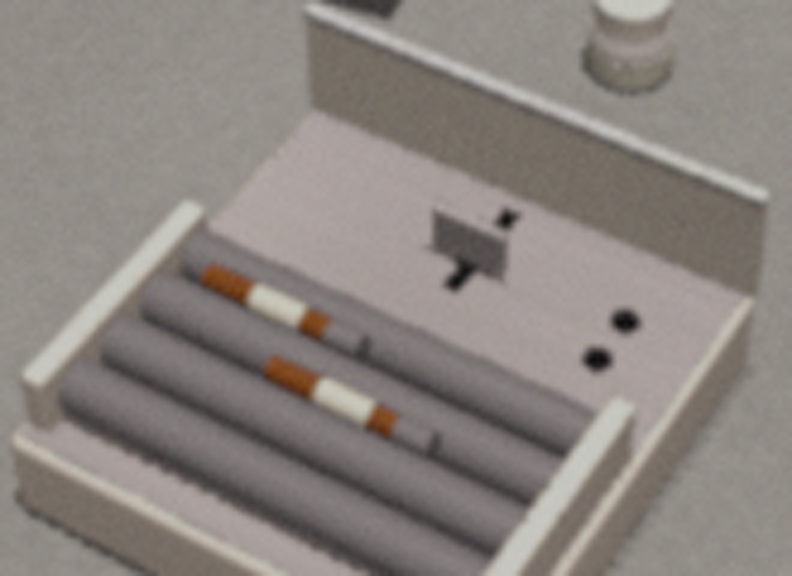

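Tab in the enlarged scene view: top edge from (433,207) to (507,245). Tubes are clear of the apron. The rest and rod readings agree between the cameras (centre about (491.5,-351.5), heading about -26.2°). Next: locate the tab, then grasp and lift.

```bash
cat >> h.py <<'E'
def R(deg):
    c,s=np.cos(np.radians(deg)),np.sin(np.radians(deg))
    return np.array([[c,s,0],[s,-c,0],[0,0,-1.]])
REST=np.array([491.5,-351.5]);PHI=-26.2
TH=-11.0;MX=np.array([np.cos(np.radians(TH)),np.sin(np.radians(TH))]);MY=np.array([-MX[1],MX[0]])
G=np.array([593.3,125.5])
E
python3 - <<'E'
from h import *
s=lambda u,v,z:pix2w("scene",190+u/4.8-.4,220+v/4.8-.4,z=z)
for a,b,z in(((433,207),(507,245),97),((433,245),(503,280),67)):
    A,B=s(*a,z),s(*b,z);M=(A+B)[:2]/2-G;print(A,B,M@MX,M@MY)
A,B=s(308,8,135),s(767,192,135);M=(A+B)[:2]/2-G;print("guard",A,B,M@MX,M@MY,np.degrees(np.arctan2(-(A-B)[0],(A-B)[1])))
for u,v in((238,366),(312,382)):
    M=pix2w("top",216+u/5-.4,76+v/5-.4,z=97)[:2]-G;print(M@MX,M@MY)
p=np.array([*REST,103.])
for dth in(0,180):
    print(ik([*REST,103],R(PHI+dth)), ik([*(G-60*MX-12*MY),147],R(TH+dth)))
E
```

```text
[651.91274161  95.10686771  97.        ] [663.78466472 140.68355743  97.        ] 64.81382353097405 4.851407135399865
[651.4993765   94.47397994  67.        ] [661.92852786 137.91877941  67.        ] 64.02407371642491 2.96726589266612
guard [569.57102698  -9.55005318 135.        ] [616.93336687 263.74696596 135.        ] -0.3519246544099094 1.5599669900512956 170.16829702298494
58.59258644206656 19.834871407032132
56.581751787742654 -27.25750363488471
[-7.30103848e-01  5.72708360e-01  1.71119255e+00 -4.44089210e-16
  8.57691747e-01  1.29796874e+00] [ 1.10180746e-01  4.44477999e-01  1.81364962e+00 -4.44089210e-16
  8.83465031e-01  1.87296329e+00]
[-7.30103848e-01  5.72708360e-01  1.71119255e+00 -4.44089210e-16
  8.57691747e-01 -1.84362391e+00] [ 1.10180746e-01  4.44477999e-01  1.81364962e+00 -4.44089210e-16
  8.83465031e-01 -1.26862936e+00]
```

```bash
python3 - <<'E'
from h import *
move_ptp([*REST,200],R(PHI)); movel([*REST,103],speed=100)
move_gripper(0); print(read_finger_gap(),read_gripper_force(),read_wrist_force())
movel([*REST,135],speed=50); movel([*REST,290],speed=150)
print(read_time_s(),read_wrist_force(),read_ft_torque())
move_ptp([*(G+(82-130)*MX),290],R(TH))
pause(.3);print(read_time_s(),read_wrist_force(),read_tool_pos())
for n in("scene","top"):
    p,d=capture(n);cv2.imwrite(f"pics/{n}1.png",p)
H=np.array([*(G+(82-130)*MX),309]);tip=H+[*(130*MX),-94]
uv=proj("scene",tip);print(uv,proj("scene",tip+[0,0,98]),proj("scene",H))
s=cv2.imread("pics/scene1.png");u,v=int(uv[0])-50,int(uv[1])-75;print(u,v);cv2.imwrite("pics/c5.png",crop(s,u,v,120,100,6))
E
```

```text
0.7412087588057484 30.357551181223243 [-8.16437907 -5.42630699 30.11317053]
5.2417 [-0.20962912 -0.47721798 -0.4814618 ] [-0.02736949  0.02361535  0.01152465]
7.325 [-0.21007954 -0.76914851  0.98315529] [546.30930858 134.21241388 289.95053528]
[281.57464827 235.91204586] [281.02064266 203.92404546] [310.11351661 174.8571818 ]
231 160
```

View pics/c5.png

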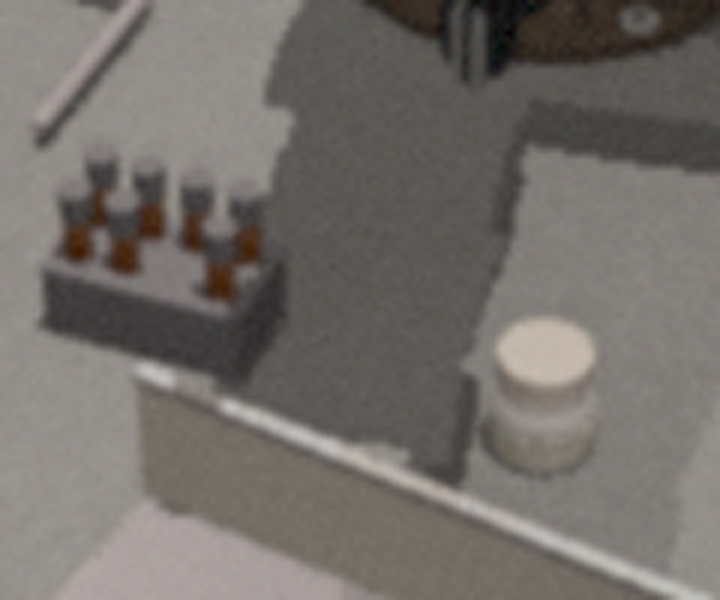

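The rod was not gripped: the gap is 0.7 mm and the picture shows no rod above the guard. I'll check its state at the rest.

```bash
python3 - <<'E'
from h import *
s=cv2.imread("pics/scene1.png");p=cv2.imread("pics/top1.png")
a=crop(s,110,150,100,84,4);b=crop(p,390,140,76,84,4.0)
cv2.imwrite("pics/c6.png",np.hstack([a,b]))
E
```

```text
(no output)
```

View pics/c6.png

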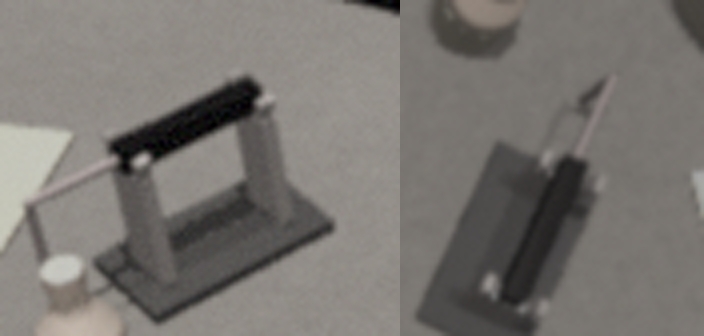

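The rod still hangs undisturbed on its rest. I'll try the grasp again with a check at each stage.

```bash
python3 - <<'E'
from h import *
move_gripper(85);print(read_finger_gap())
move_ptp([*REST,200],R(PHI))
print(read_tool_pos(),read_tool_rot().round(2).tolist(),read_wrist_force())
print(movel([*REST,150],speed=100),read_tool_pos(),read_wrist_force())
print(movel([*REST,103],speed=60,force_limit=12),read_tool_pos(),read_wrist_force())
p,d=capture("scene");cv2.imwrite("pics/s2.png",p)
cv2.imwrite("pics/c7.png",crop(p,90,110,130,110,5))
E
```

```text
84.97736840430419
[ 492.02125134 -350.73398621  200.25480254] [[0.9, -0.44, 0.0], [-0.44, -0.9, -0.0], [0.0, -0.0, -1.0]] [0.81278507 0.09592451 0.43219189]
False [ 491.81744106 -351.50372358  150.37491756] [-0.32001473 -0.57287541  0.82915271]
False [ 491.64169648 -351.62961403  103.27256224] [ 0.76976147 -0.58795383 -0.3698584 ]
```

View pics/c7.png

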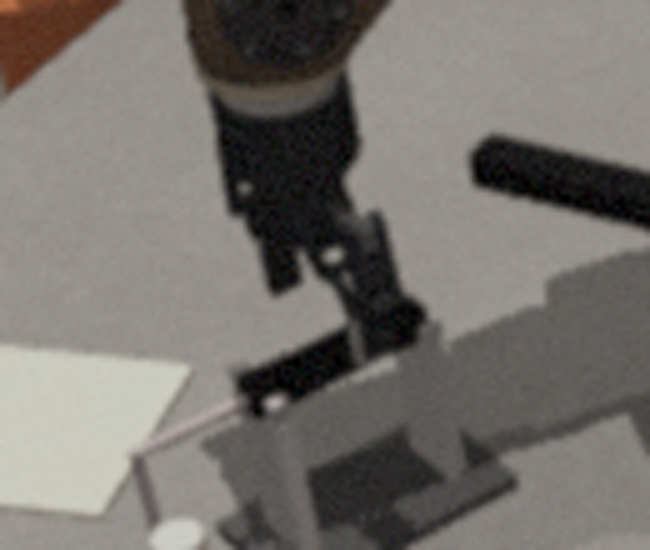

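The open fingers straddle the handle, one tip near (280,290) and the other near (400,345). They look high, so I'll project the expected tips to check.

```bash
python3 - <<'E'
from h import *
y=R(PHI)[:2,1]
for z in(103,116,134):
    for o in(42,57,-42,-57):
        q=proj("scene",[*(REST+o*y),z]);print(z,o,((q-[90,110])*5).round())
d=capture("scene")[1];P=cloud("scene",d)
# gripper points in tool-ish coords
rel=P[...,:2]-REST;lx=rel@R(PHI)[:2,0];ly=rel@y
m=(d>0)&(abs(lx)<25)&(abs(ly)<70)
for a in range(-70,70,10):
    k=m&(ly>=a)&(ly<a+10)&(P[...,2]>20);z=P[...,2][k]
    if len(z):print(a,len(z),np.sort(z)[:6].round(),np.percentile(z,[25,50,75]).round())
E
```

```text
103 42 [299. 346.]
103 57 [286. 335.]
103 -42 [379. 410.]
103 -57 [393. 422.]
116 42 [296. 329.]
116 57 [282. 318.]
116 -42 [375. 393.]
116 -57 [390. 405.]
134 42 [290. 304.]
134 57 [276. 293.]
134 -42 [370. 368.]
134 -57 [385. 380.]
-70 609 [166. 171. 173. 197. 199. 200.] [364. 411. 438.]
-60 161 [149. 150. 152. 154. 154. 154.] [175. 342. 446.]
-50 141 [145. 146. 150. 150. 153. 154.] [208. 258. 309.]
-40 325 [198. 201. 201. 203. 204. 209.] [265. 283. 302.]
-30 105 [209. 211. 211. 214. 215. 215.] [234. 287. 310.]
-20 79 [111. 113. 115. 115. 115. 116.] [127. 228. 311.]
-10 94 [107. 108. 109. 109. 110. 110.] [123. 134. 429.]
0 76 [129. 130. 131. 131. 131. 131.] [134. 237. 429.]
10 58 [127. 130. 130. 216. 217. 218.] [237. 427. 430.]
20 45 [207. 209. 210. 211. 214. 214.] [419. 428. 430.]
30 109 [150. 152. 153. 153. 153. 154.] [200. 429. 437.]
40 171 [145. 145. 146. 148. 148. 149.] [172. 419. 435.]
50 60 [191. 200. 202. 202. 203. 205.] [412. 425. 438.]
60 40 [193. 194. 195. 199. 200. 200.] [204. 217. 412.]
```

The depth data put the open fingertips at about z=146 when 116 is expected. So the real hand is about 30 mm higher than reported, which also explains why the shut fingers pressed on the handle's top. I'll correct by going 30 mm lower under force guard, and verify at the rod.

```bash
cat >> h.py <<'E'
DZ=30.  # true hand height = reported + DZ
E
python3 - <<'E'
from h import *
print(movel([*REST,103-DZ],speed=60,force_limit=10),read_tool_pos(),read_wrist_force())
move_gripper(0); print(read_finger_gap(),read_gripper_force(),read_wrist_force())
if read_finger_gap()>15:
    movel([*REST,135-DZ],speed=50); movel([*REST,290-DZ],speed=150);pause(.2)
    print(read_time_s(),read_wrist_force(),read_finger_gap(),read_tool_pos())
    for n in("scene","top"):
        p,d=capture(n);cv2.imwrite(f"pics/{n}3.png",p);np.save(n+"3.npy",d)
    print([(n,proj(n,[*(REST+130*R(PHI)[:2,0]),309-94])) for n in("scene","top")])
    a=crop(cv2.imread("pics/scene3.png"),90,80,100,110,4);b=crop(cv2.imread("pics/top3.png"),390,140,90,110,4);cv2.imwrite("pics/c8.png",np.hstack([a,b]))
E
```

```text
False [ 491.51871997 -351.52455737   72.85548934] [ 0.16557569 -0.82096812  0.04704901]
19.19440365544046 59.34193253517151 [-0.18875878 -0.27051981  3.97566542]
15.1417 [-0.16219772 -0.31188168 -2.47442716] 18.64917614677461 [ 491.38280679 -351.41727097  259.30684764]
[('scene', array([109.22842193, 173.53712675])), ('top', array([450.74585164, 151.97194741]))]
```

View pics/c8.png

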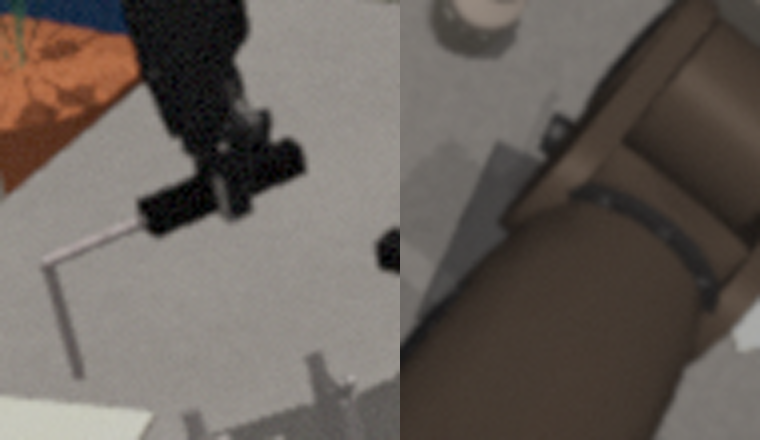

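Rod held: its tip is at c8 (79,377), which is (109.6,174.1) in the full image, against (109.2,173.5) predicted. The height correction holds. Over to the mixer, checking the leg with depth there.

```bash
cat >> h.py <<'E'
def hp(lx,tipz,ly=0): # command for leg axis at lx beyond guard, tip height
    return [*(G+(lx-130)*MX+ly*MY),tipz+94-19-DZ]
E
python3 - <<'E'
from h import *
def leg(zlo,zhi,ref):
    P=cloud("scene",d);r=P[...,:2]-G;x=r@MX;y=r@MY
    m=(d>0)&(abs(x-ref)<20)&(abs(y)<25)&(P[...,2]>zlo)&(P[...,2]<zhi)
    print(m.sum(),np.median(x[m]),np.median(y[m]),np.sort(P[...,2][m])[:5])
move_ptp(hp(80,215),R(TH)); pause(.2)
p,d=capture("scene");cv2.imwrite("pics/s4.png",p);leg(150,300,80)
movel(hp(80,140),speed=100);pause(.2);p,d=capture("scene");leg(105,225,80)
print(read_wrist_force(),read_tool_pos(),hp(80,140))
print(movel(hp(80,75),speed=50,force_limit=4));pause(.3)
print(read_time_s(),read_wrist_force(),read_tool_pos())
p,d=capture("scene");leg(100,150,80);t=proj("scene",[*(G+80*MX),75]);print(t)
cv2.imwrite("pics/c9.png",crop(p,int(t[0])-45,int(t[1])-70,100,90,6))
E
```

```text
104 83.25739199736392 2.0031491458780764 [216.19373243 217.99735415 219.09257251 219.55812163 221.19349051]
84 83.89704359596739 2.8145196944422834 [144.17789183 144.26046341 144.74996842 145.52869685 145.54843937]
[ 0.16433161 -0.33195807 -3.25727158] [544.32465567 135.07346595 185.44127963] [np.float64(544.2186408276168), np.float64(135.04044976882724), 185.0]
False
20.175 [ 0.43302279 -0.00541483 -2.71087577] [544.23689331 135.07280483 120.11829038]
54 83.07618166987183 2.991224817711376 [100.35604768 101.01550024 101.04668749 103.60562088 105.02682626]
[282.69434549 275.71523204]
```

View pics/c9.png

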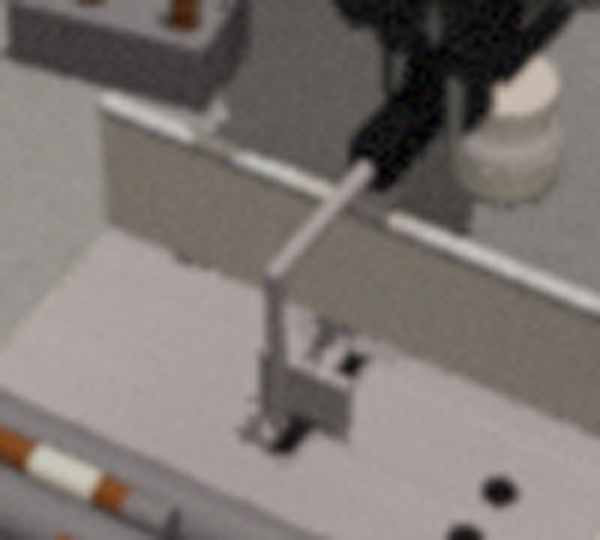

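The leg is behind the tab, on the roller side, near the middle of its width: leg tip about (270,425), tab about (308,400). Pull now.

```bash
cat > pull.py <<'E'
from h import *
def fx(n=10):
    a=[]
    for _ in range(n): a.append(read_wrist_force());pause(.01)
    return np.mean(a,0)
f0=fx(20);F=lambda n=10:float((fx(n)-f0)[:2]@MX)
print(movel(hp(50,75),speed=25,force_limit=9),F(),read_tool_pos())
hit=movel(hp(28,75),speed=6,force_limit=4.5)
pos=np.array(read_tool_pos());lx=(pos[:2]-G)@MX+130
f=F(5);print(hit,lx,f,read_time_s())
t0=read_time_s();hold=0
if hit:
    while read_time_s()-t0<6:
        f=F(8);
        if 7.5<f<10.5:
            hold+=1
            if hold>=14:break
            pause(.03);continue
        hold=0
        lx-=np.clip((9-f)/5*.6,-.6,.5);print(round(f,1),round(lx,2));movel(hp(lx,75),speed=5)
    print("end",f,hold,read_time_s(),fx(),read_tool_pos())
E
python3 pull.py
```

```text
False 0.8509368408152436 [514.75785616 140.77053351 120.00391736]
True 34.97774217088376 1.515885034292685 24.1917
1.5 34.48
4.7 33.98
7.2 33.76
end 8.587499771678743 14 26.5583 [ 8.5589415  -1.66504026 -6.65023032] [499.79045331 143.76888203 119.9334029 ]
```

Held about 8.6 N for roughly 1.5 s. Back off, lift, check that the tab is home, and check the rod's attitude in the hand.

```bash
python3 - <<'E'
from h import *
movel(hp(44,76),speed=40);movel(hp(44,215),speed=150);pause(.2)
p,d=capture("scene");cv2.imwrite("pics/s5.png",p)
P=cloud("scene",d);r=P[...,:2]-G;x=r@MX;y=r@MY
m=(d>0)&(x>15)&(x<100)&(abs(y-3)<16)&(P[...,2]>75)&(P[...,2]<94);print("tab",m.sum(),np.median(x[m]),np.median(y[m]))
m=(d>0)&(abs(y-3)<25)&(abs(x-44)<40)&(P[...,2]>215)&(P[...,2]<300)
z=P[...,2][m];print("leg x vs z",np.polyfit(z,x[m],1),"y",np.polyfit(z,y[m],1),z.min())
t=proj("scene",[*(G+44*MX),215]);b=proj("scene",[*(G+44*MX),309]);print(t,b,read_time_s())
cv2.imwrite("pics/c10.png",crop(p,int(t[0])-50,int(t[1])-70,130,120,5));print(int(t[0])-50,int(t[1])-70)
E
```

```text
tab 57 31.41491304107441 5.036037862160947
leg x vs z [1.37642437e-02 4.35930694e+01] y [ 0.00774181 -0.07937066] 215.85955630163426
[290.03696021 226.4562982 ] [289.95382172 195.96846915] 28.375
240 156
```

View pics/c10.png

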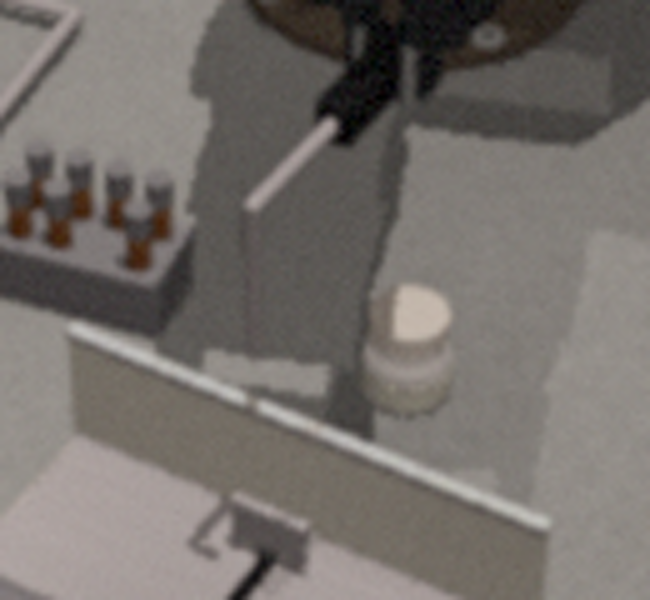

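The tab is home about 31 mm from the guard, and the rod is level and unslipped in the fingers. Hang it back.

```bash
python3 - <<'E'
from h import *
move_ptp([*REST,290-DZ],R(PHI)); movel([*REST,100],speed=120);pause(.2)
print(movel([*REST,73],speed=25,force_limit=8),read_tool_pos(),read_wrist_force(),read_time_s())
move_gripper(60);pause(.3);print(read_wrist_force(),read_finger_gap())
movel([*REST,190],speed=100)
move_ptp([350,-480,230],R(PHI));pause(.3)
for n in("scene","top"):
    p,d=capture(n);cv2.imwrite(f"pics/{n}6.png",p);P=cloud(n,d)
    h=(np.hypot(P[...,0]-REST[0],P[...,1]-REST[1])<75)&(P[...,2]>127)&(P[...,2]<150)&(d>0)&(p.astype(int).sum(2)<120);Q=P[h]
    print(n,h.sum(),cv2.minAreaRect(Q[:,:2].astype(np.float32)),Q.mean(0),np.polyfit((Q[:,:2]-REST)@R(PHI)[:2,0],Q[:,2],1))
    # difference with the initial picture around the rest
    o=cv2.imread(f"pics/{n}0.png").astype(int);c=proj(n,[*REST,120]).astype(int);s=np.s_[c[1]-35:c[1]+30,c[0]-45:c[0]+35]
    print("diff px",(abs(p.astype(int)-o).sum(2)>90)[s].sum())
print(read_time_s())
E
```

```text
True [ 491.410955   -351.44180559   73.34199169] [-0.68273961  0.8195858   6.36425434] 32.8833
[ 0.53084738 -0.29436387  0.72670446] 59.847203608198186
scene 178 ((494.5073547363281, -347.3814392089844), (24.70663070678711, 117.34258270263672), 64.48310852050781) [ 497.51403309 -347.07812565  132.06434667] [5.65528215e-03 1.32044871e+02]
diff px 1708
top 178 ((488.9051818847656, -348.9232482910156), (20.009862899780273, 114.40729522705078), 63.31013488769531) [ 495.26289268 -351.46335322  134.09394864] [-1.27604401e-03  1.34098236e+02]
diff px 109
36.175
```

The handle matches its initial pose in both cameras (centre within about 3 mm, level), so I'm handing in.

```bash
python3 -c "
from workcell import *
print(close_job())"
```

```text
the job is handed in; nothing more can be done
None
```

The job is handed in (no verdict came back): the switch was pulled to its stop and held at about 8.6 N for roughly 1.5 s, it read home about 31 mm from the guard, and the rod is back on its rest and released; the first grasp missed because the hand sits about 30 mm higher than reported, which I corrected for.

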